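# Cap check on sample jars

### The job

Check the screw caps of the filled jars standing in the grey pocketed tray: give each cap one gentle clockwise twist of about a sixteenth of a turn, and let go of it there without turning it back. A sound cap nips up and resists; a loose one just turns. Set every jar with a loose cap down upright in the steel rework tray, carrying it by its square body and not by the cap, leave the sound jars in their pockets, and do not disturb the other things on the bench.

Things in the scene. Friction and masses are not known exactly. Their poses are not given: they have to be found in the camera images.
- nest: the grey pocketed sample tray, fixed to the bench, 214 x 240 x 28 mm; origin under its centre, z up. Six square pockets of 61 mm, 23 mm deep, floor 5 mm above the bench: two rows at x = -52 and +52 mm, three pockets a row at y = -78, 0 and +78 mm. Four hold capped jars, one a spray can and one a steel weight; which holds which varies. Neighbouring jars stand 46 mm apart along the tray's x and only 20 mm apart along its y. Tray and rework tray may change sides of the bench
- rework: the low stainless rework tray, fixed, 180 (its x) x 280 (its y) mm, rim 14 mm high and 3 mm thick, floor 3 mm above the bench; origin under its centre, z up. An uncapped jar already stands in it somewhere; two more jars fit beside it
- stand: dial indicator on a magnetic stand, fixed between the trays: base 58 x 50 x 55 mm, column 230 mm tall on the base's centre, a bar and dial reaching 125 mm to its +x (away from the robot) and 18 mm to its -x, 85 to 200 mm up; origin under the base's centre
- spray_can_mid (a point): spray can with a white cap, 52 mm in diameter, 150 mm tall, in one of the tray's pockets; point half-way up. A bystander
- weight_mid (a point): steel calibration weight with a knob, 42 mm in diameter, 66 mm tall, in one of the tray's pockets; point half-way up. A bystander
- open_jar_mid (a point): jar without a cap in the rework tray: square body 58 x 58 x 72 mm, round threaded neck to 88 mm; point half-way up (44 mm above its underside); x and y axes square to its sides. A bystander
- caliper: digital caliper lying on the far side of the bench, 215 x 66 x 13 mm, long side along its y; origin under the beam's middle. A bystander
- v_block: dark steel V-block, 50 x 90 x 46 mm, far side of the bench; origin under its centre. A bystander
- ring_gauge: steel ring, 72 mm outside, 22 mm high, far side of the bench; origin under its centre. A bystander
- spare_cap: a single jar cap, 48 mm in diameter, 22 mm high, lying on the bench between the trays; origin under its centre. A bystander
- jar_1_mid (a point): capped jar 1: a filled jar with a square white body 58 x 58 mm and 72 mm high, short neck, grey ribbed round cap 48 mm in diameter from 76 to 98 mm above its underside; 0.2 to 0.4 kg. Point on its axis half-way up (49 mm above its underside); z up, x and y square to its sides. It stands in a pocket with 1.5 mm of play all round, so it can turn about 0.05 rad before the pocket stops it
- jar_2_mid (a point): capped jar 2: a filled jar with a square white body 58 x 58 mm and 72 mm high, short neck, grey ribbed round cap 48 mm in diameter from 76 to 98 mm above its underside; 0.2 to 0.4 kg. Point on its axis half-way up (49 mm above its underside); z up, x and y square to its sides. It stands in a pocket with 1.5 mm of play all round, so it can turn about 0.05 rad before the pocket stops it
- jar_3_mid (a point): capped jar 3: a filled jar with a square white body 58 x 58 mm and 72 mm high, short neck, grey ribbed round cap 48 mm in diameter from 76 to 98 mm above its underside; 0.2 to 0.4 kg. Point on its axis half-way up (49 mm above its underside); z up, x and y square to its sides. It stands in a pocket with 1.5 mm of play all round, so it can turn about 0.05 rad before the pocket stops it
- jar_4_mid (a point): capped jar 4: a filled jar with a square white body 58 x 58 mm and 72 mm high, short neck, grey ribbed round cap 48 mm in diameter from 76 to 98 mm above its underside; 0.2 to 0.4 kg. Point on its axis half-way up (49 mm above its underside); z up, x and y square to its sides. It stands in a pocket with 1.5 mm of play all round, so it can turn about 0.05 rad before the pocket stops it
- turn_1 (a joint): turn of the cap of jar 1 on its jar, rad, positive clockwise seen from above (tightening), 0 at the start. A sound cap begins to give at 0.25 N m, then resists with 4 N m more per rad, and keeps about 0.06 rad of the turn when let go; a loose cap turns freely (0.03 N m) and stays where it is left
- turn_2 (a joint): turn of the cap of jar 2 on its jar, rad, positive clockwise seen from above (tightening), 0 at the start. A sound cap begins to give at 0.25 N m, then resists with 4 N m more per rad, and keeps about 0.06 rad of the turn when let go; a loose cap turns freely (0.03 N m) and stays where it is left
- turn_3 (a joint): turn of the cap of jar 3 on its jar, rad, positive clockwise seen from above (tightening), 0 at the start. A sound cap begins to give at 0.25 N m, then resists with 4 N m more per rad, and keeps about 0.06 rad of the turn when let go; a loose cap turns freely (0.03 N m) and stays where it is left
- turn_4 (a joint): turn of the cap of jar 4 on its jar, rad, positive clockwise seen from above (tightening), 0 at the start. A sound cap begins to give at 0.25 N m, then resists with 4 N m more per rad, and keeps about 0.06 rad of the turn when let go; a loose cap turns freely (0.03 N m) and stays where it is left
- cap_1: cap of jar 1: 48 mm in diameter, 22 mm high, a short dark moulded bar on its top shows its turn; origin under its centre, at the cap's lower edge
- cap_2: cap of jar 2: 48 mm in diameter, 22 mm high, a short dark moulded bar on its top shows its turn; origin under its centre, at the cap's lower edge
- cap_3: cap of jar 3: 48 mm in diameter, 22 mm high, a short dark moulded bar on its top shows its turn; origin under its centre, at the cap's lower edge
- cap_4: cap of jar 4: 48 mm in diameter, 22 mm high, a short dark moulded bar on its top shows its turn; origin under its centre, at the cap's lower edge
Things that resemble listed ones, but are neither listed nor needed, are in the scene too. What is shaped like the part that bears jar_1_mid but green or red is not meant.

How it is judged:
At the end, for the whole second after the job is handed in: Every cap has been twisted; the two loose ones stay turned by over 0.12 rad and their jars stand on the rework tray's floor, axis within 62 mm (x) and 112 mm (y) of its centre; the sound ones stay turned by 0.025 rad or more and their jars are within 12 mm of their start; all upright and at rest (((value of joint turn_1 above 0.12 rad and x of jar_1_mid in the frame of rework between -0.062 and 0.062 m and y of jar_1_mid in the frame of rework between -0.112 and 0.112 m and z of jar_1_mid in the frame of rework between 0.047 and 0.057 m) or (value of joint turn_1 between 0.025 and 0.12 rad and distance of jar_1_mid from where it was at the start of the episode below 0.012 m)) and ((value of joint turn_2 above 0.12 rad and x of jar_2_mid in the frame of rework between -0.062 and 0.062 m and y of jar_2_mid in the frame of rework between -0.112 and 0.112 m and z of jar_2_mid in the frame of rework between 0.047 and 0.057 m) or (value of joint turn_2 between 0.025 and 0.12 rad and distance of jar_2_mid from where it was at the start of the episode below 0.012 m)) and ((value of joint turn_3 above 0.12 rad and x of jar_3_mid in the frame of rework between -0.062 and 0.062 m and y of jar_3_mid in the frame of rework between -0.112 and 0.112 m and z of jar_3_mid in the frame of rework between 0.047 and 0.057 m) or (value of joint turn_3 between 0.025 and 0.12 rad and distance of jar_3_mid from where it was at the start of the episode below 0.012 m)) and ((value of joint turn_4 above 0.12 rad and x of jar_4_mid in the frame of rework between -0.062 and 0.062 m and y of jar_4_mid in the frame of rework between -0.112 and 0.112 m and z of jar_4_mid in the frame of rework between 0.047 and 0.057 m) or (value of joint turn_4 between 0.025 and 0.12 rad and distance of jar_4_mid from where it was at the start of the episode below 0.012 m)) and value of joint any of turn_2, turn_3, turn_4 above 0.12 rad and value of joint any of turn_1, turn_3, turn_4 above 0.12 rad and value of joint any of turn_1, turn_2, turn_4 above 0.12 rad and value of joint any of turn_1, turn_2, turn_3 above 0.12 rad and angle between each of jar_1_mid, jar_2_mid, jar_3_mid, jar_4_mid's own z axis and vertical below 0.08 rad and linear speed of each of jar_1, jar_2, jar_3, jar_4 below 0.02 m/s); the robot touches nothing.
It fails at once if a cap is forced: turned more than 0.55 rad clockwise or 0.1 rad anticlockwise on its jar (value of joint any of turn_1, turn_2, turn_3, turn_4 above 0.55 rad or value of joint any of turn_1, turn_2, turn_3, turn_4 below -0.1 rad).
It fails at once if a jar is carried by its cap (the fingers press on the cap while the jar is more than 15 mm above its pocket) ((height (world z) of jar_1_mid above 0.069 m and contact force between the fingers and cap_1 above 3 N) or (height (world z) of jar_2_mid above 0.069 m and contact force between the fingers and cap_2 above 3 N) or (height (world z) of jar_3_mid above 0.069 m and contact force between the fingers and cap_3 above 3 N) or (height (world z) of jar_4_mid above 0.069 m and contact force between the fingers and cap_4 above 3 N)).
It fails at once if a jar is tipped by more than 0.4 rad (angle between any of jar_1_mid, jar_2_mid, jar_3_mid, jar_4_mid's own z axis and vertical above 0.4 rad).
It fails at once if a jar is dropped (falls faster than 0.45 m/s, about 10 mm of fall, out of the fingers) ((linear speed of jar_1 above 0.45 m/s and contact force between the fingers and jar_1 below 0.05 N) or (linear speed of jar_2 above 0.45 m/s and contact force between the fingers and jar_2 below 0.05 N) or (linear speed of jar_3 above 0.45 m/s and contact force between the fingers and jar_3 below 0.05 N) or (linear speed of jar_4 above 0.45 m/s and contact force between the fingers and jar_4 below 0.05 N)).
It fails at once if a bystander is shifted by more than 20 mm, or the indicator stand is struck (distance of any of spray_can_mid, weight_mid, open_jar_mid, caliper, v_block, ring_gauge, spare_cap from where it was at the start of the episode above 0.02 m or contact force between the arm and stand above 2 N).
It also fails if it takes over 72 s, if anything falls off the work surface, if the arm or the gripper's body presses on something with over 40 N, if the wrist force passes 120 N, or if a joint passes its speed limit or range.

### The arm

A 7-joint arm with a two-finger parallel gripper is mounted at the origin on the work surface. World frame = base frame: x ahead of the robot, y to its left, z up, the work surface at z = 0. Lengths are in m, angles in rad, forces in N, time in s.
With the tool pointing down it reaches from about 0.4 to 0.85 m from the base axis. Payload 4.5 kg.
Tool frame: the origin (TCP) lies between the finger pads; the fingertips stand bot.tip_reach ahead of it and the grasp point (between the pads) is the TCP (bot.tip_reach is the distance from the TCP to the fingertips, in m); z points along the fingers, x is the direction in which the jaws open and shut, and the axes are right-handed (so a half turn about z gives the same grasp; the last joint's range is limited). The gripper opens to 88 mm and grips with 3 to 60 N. Pads are 18 mm wide; open, the fingers measure 123 mm over their backs; the gripper's body (75 mm by 187 mm) begins 45 mm behind the grasp point.
Start: joints at [1.244, 0.689, -0.195, 1.565, 0.157, 0.902, -0.215], TCP at [0.221, -0.585, 0.258] pointing down, gripper open.
Joint ranges: [-3.01, 3.01], [-0.46, 2.08], [-1.47, 1.51], [0.13, 2.56], [-1, 4.14], [0.04, 2.09], [-2.66, 2.66]. Speed limits (rad/s): [2.57, 2.57, 3.14, 3.14, 3.14, 3.14, 3.14].

### API

Orientations are given as [roll, pitch, yaw] about the fixed x, y, z axes, in that order (R = Rz(yaw) Ry(pitch) Rx(roll)).
In Python, from station import bot gives the robot as it stands.
- The arm moves only by the tool arm_command, never from a script. Its arguments are lists of equal length, an entry for each row: "dp": the shift along the world's x, y, z in mm, a list of three; "spin": the turn about the world's z in rad. A call has 1 to 12 rows; each row shifts and turns the pose as measured when the row begins; what a row does not reach is not made up. A row lasts 1/8 s, in which the tool goes at most 62.5 mm and 10.7 degrees, less where a joint would pass 70% of its speed; a pose out of reach is approached as far as the arm can. A call with a gripper value outside its range is refused whole. "hand" is the opening, from -1 (shut) to 1 (fully open), set as the call begins (left out, the last holds). The fingers move at their own pace and stop on an object; "newtons" is the grip in N (left out, the last holds). Time passes only in rows, so rows that do not move let the fingers close. It gives the time, the measured TCP pose, the force and the opening at its end, in the units of the state.
- bot.sense(): the state, without advancing time (a new reading comes with each control period).
- bot.snapshot(name): name is "side" or "top"; returns the picture (384x512x3 uint8, red, green, blue); there is no depth.
- bot.camera_model(name): a dict with "fx", "fy", "cx", "cy" (pixels), "xyz" and "attitude" of the camera in the world. Camera axes: x right, y down, z forward; pixel columns grow to the right and rows downward; lengths in m; the calibration is good to about 2 mm. A picture is of the moment at which its call begins. camera_model takes no time and is no camera call.
- bot.hand_in(): hands the job in, once; it reports no verdict.
Trained networks look in the newest picture that a camera, given by its name, has taken for a name from the list of things; names that differ only in an ending like _2 or _b are one class to them, and where a whole thing is asked for, a point or a joint stands for the part that bears it (a point fixed in the world has none). Each returns a list of dicts, best first, with "score" (0 to 1); they miss things now and then, are a little off and sometimes report something else, mostly with a low value. They report only what shows in the picture. A call takes as long as a camera call. They do not tell look-alikes from the thing itself.
- bot.boxes_of(camera, target): "bbox" ([left, top, right, bottom] in pixels, round what is visible of it).
- bot.masks_of(camera, target): "region" (384x512 bool, what is visible of it) and "bbox" ([left, top, right, bottom] in pixels, round what is visible of it).
- bot.spot_point(camera, target): "uv" ([column, row] in pixels: a listed point, or the origin of a listed thing).
The state is a dict: "time": time; "qpos": joint angles; "joint_vel": joint speeds; "effort": joint torques, N m; "eef_pos": TCP position; "eef_rot": TCP orientation; "contact_force": force on the tool from outside, world axes, zero at the start; "wrist_torque": the same for the moment, N m; "finger_gap": finger opening in m.
Only numpy, scipy, OpenCV 4.12 (cv2) and the standard library are available. Lean on these libraries where they do the work, as an engineer would, in place of code of your own. Each camera call takes 0.05 s, during which the arm holds its last target.

## Working session

There is one attempt and no reset: what is moved stays moved. The work goes in short steps, Python scripts to look and compute and a tool call to move; the robot and the scene stay as the last step left them, time stands still between calls to the robot, and variables do not carry over. Pictures are saved under pics/ and viewed, and the job is handed in when it is done.

Besides the shell and the picture viewer there is one more tool, called after "Emit:" as name([rows], argument=value, ...), one row to a line, values as JSON. arm_command: Moves the arm, as the interface text tells. Its arguments: {"type":"object","properties":{"dp":{"type":"array"},"spin":{"type":"array"},"hand":{"type":"number"},"newtons":{"type":"number"}},"required":["dp","spin"]}

```bash
ls; mkdir -p pics; python3 - <<'E'
from station import bot
import cv2,numpy as np
for n in ("side","top"):
    im=bot.snapshot(n); cv2.imwrite(f"pics/{n}0.png",cv2.cvtColor(cv2.resize(im,(800,600),interpolation=cv2.INTER_CUBIC),cv2.COLOR_RGB2BGR)); np.save(f"{n}0.npy",im)
    print(n,bot.camera_model(n))
print(bot.sense(), bot.tip_reach)
E
```

```text
pics
side {'fx': 496.6255439684195, 'fy': 496.6255439684195, 'cx': 261.59235700067677, 'cy': 181.9181556843947, 'xyz': array([0.01071905, 0.60776414, 0.95527726]), 'attitude': array([-2.39530141, -0.00818625, -2.40887441])}
top {'fx': 358.98820634106886, 'fy': 358.98820634106886, 'cx': 259.5438215051136, 'cy': 192.96340669265325, 'xyz': array([ 0.4229993 , -0.02827007,  0.94051508]), 'attitude': array([-2.99137758,  0.0362549 , -1.56650304])}
{'time': 0.1, 'qpos': array([ 1.24377894,  0.68993271, -0.19452771,  1.56622422,  0.15731535,
        0.90254973, -0.21511885]), 'joint_vel': array([-0.00134973, -0.00185021, -0.00132153, -0.00150541,  0.00018073,
        0.00175569,  0.00113881]), 'effort': array([-2.27427401e-03, -5.28501606e+01, -1.27151962e+00, -1.53837687e+01,
       -5.26720681e-02,  1.97851703e-03,  4.38208940e-05]), 'eef_pos': array([ 0.22041517, -0.58425864,  0.2569743 ]), 'eef_rot': array([ 3.14145697e+00,  1.71509173e-03, -1.20990811e+00]), 'contact_force': array([ 0.70360668,  0.32041813, -0.45934272]), 'wrist_torque': array([-0.04566357,  0.06699899,  0.04473863]), 'finger_gap': 0.08807648264120638} 0.019
```

View pics/top0.png

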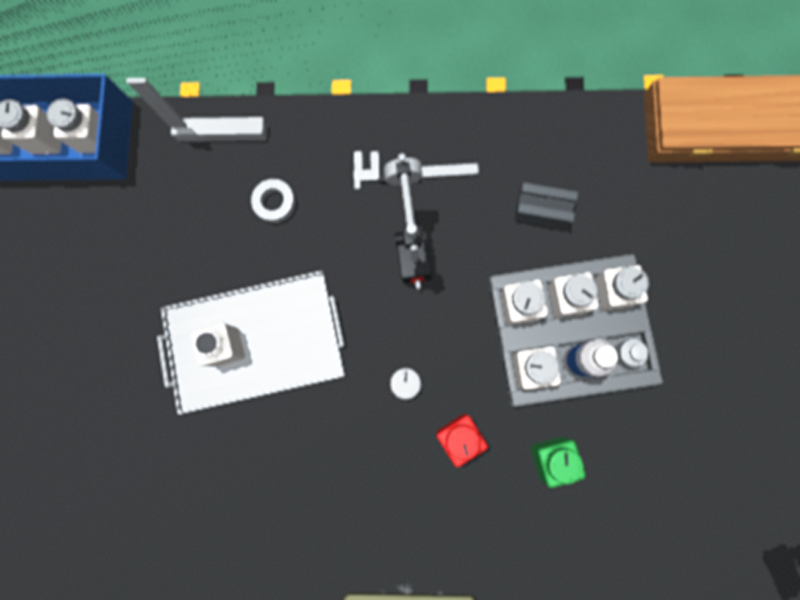

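View pics/side0.png

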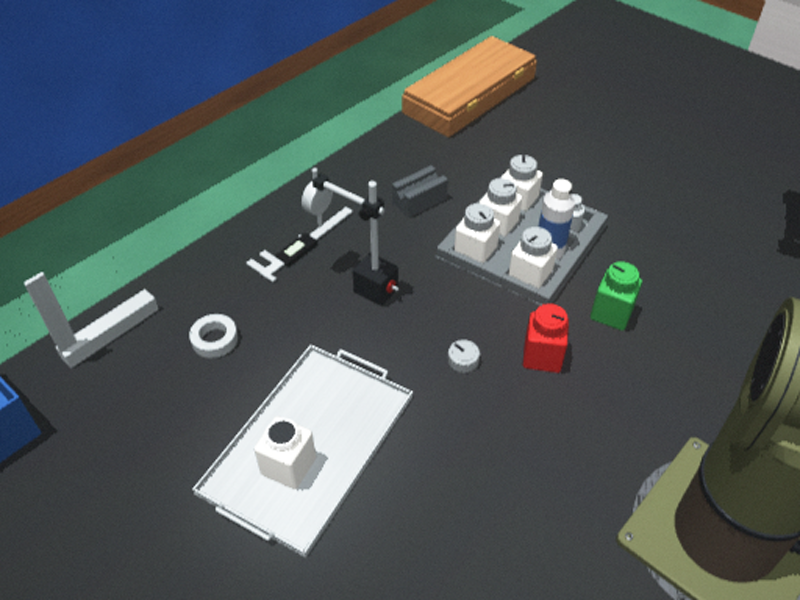

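```bash
cat > h.py <<'E'
from station import bot
import numpy as np
from scipy.spatial.transform import Rotation as R
from scipy.optimize import least_squares
C={n:bot.camera_model(n) for n in("side","top")}
def ray(n,uv):
    c=C[n]; d=np.array([(uv[0]-c['cx'])/c['fx'],(uv[1]-c['cy'])/c['fy'],1.])
    return np.array(c['xyz']),R.from_euler('xyz',c['attitude']).as_matrix()@d
def atz(n,uv,z):
    o,d=ray(n,uv); return o+d*(z-o[2])/d[2]
def proj(n,p):
    c=C[n]; q=R.from_euler('xyz',c['attitude']).as_matrix().T@(np.asarray(p)-c['xyz'])
    return np.array([q[0]/q[2]*c['fx']+c['cx'],q[1]/q[2]*c['fy']+c['cy']])
E
python3 - <<'E'
from h import *
Z=dict(nest=0,rework=0,stand=0,spray_can_mid=.08,weight_mid=.038,open_jar_mid=.047,caliper=0,v_block=0,ring_gauge=0,spare_cap=0,jar_1_mid=.054,cap_1=.081)
for t,z in Z.items():
    for n in("top","side"):
        for r in bot.spot_point(n,t):
            if r['score']>.15: print(t,n,round(r['score'],2),np.round(r['uv'],1),np.round(atz(n,r['uv'],z)[:2],4))
print(bot.sense()['time'])
E
```

```text
nest top 0.91 [362.7 209.6] [ 0.5211 -0.2627]
nest side 0.83 [331.5 157.6] [ 0.5148 -0.2514]
rework top 0.62 [160.6 221. ] [0.4906 0.2682]
rework top 0.36 [140.  220.1] [0.4928 0.3236]
rework side 0.88 [194.6 283.1] [0.5017 0.2709]
stand top 0.84 [266.  171.7] [ 0.6228 -0.0106]
stand top 0.72 [397.9 184.7] [ 0.5868 -0.3567]
stand side 0.73 [237.8 190.4] [0.6211 0.0094]
spray_can_mid top 0.93 [378.1 230.1] [ 0.4642 -0.2769]
spray_can_mid side 0.88 [354.2 139. ] [ 0.4702 -0.2757]
weight_mid top 0.61 [405.  222.4] [ 0.4854 -0.3558]
weight_mid side 0.57 [365.3 134.7] [ 0.4797 -0.3534]
weight_mid side 0.34 [194.8 285.7] [0.4773 0.2883]
weight_mid side 0.27 [320.  133.2] [ 0.576  -0.2736]
open_jar_mid top 0.96 [139.5 223. ] [0.4821 0.3069]
open_jar_mid top 0.22 [378.4 227.5] [ 0.4721 -0.2875]
open_jar_mid side 0.8 [184.9 290. ] [0.4804 0.3122]
open_jar_mid side 0.48 [332.  109.9] [ 0.6063 -0.3686]
caliper top 0.56 [269.3 110.8] [ 0.7933 -0.0194]
caliper top 0.33 [404.8 223.9] [ 0.4841 -0.3688]
caliper side 0.72 [137.5 216.8] [0.7426 0.2379]
caliper side 0.57 [195.3 152.2] [ 0.8063 -0.0136]
[... 731 characters left out ...]
.5 212. ] [ 0.3462 -0.0843]
jar_1_mid side 0.66 [343.  164.6] [ 0.4493 -0.2021]
jar_1_mid side 0.53 [318.9 133.7] [ 0.5671 -0.2546]
cap_1 top 0.91 [335.2 191.8] [ 0.5557 -0.1787]
cap_1 top 0.9 [347.8 235.4] [ 0.4515 -0.2054]
cap_1 top 0.89 [400.7 182.7] [ 0.5775 -0.3353]
cap_1 top 0.77 [361.2 295.9] [ 0.3134 -0.2315]
cap_1 top 0.68 [296.7 282.6] [ 0.342  -0.0839]
cap_1 top 0.58 [368.9 188.9] [ 0.5626 -0.2592]
cap_1 top 0.16 [333.7 194.1] [ 0.5501 -0.1749]
cap_1 side 0.89 [350.3 208.7] [ 0.3405 -0.0729]
cap_1 side 0.78 [304.8 140. ] [ 0.5625 -0.1844]
cap_1 side 0.72 [321.5 125.7] [ 0.5649 -0.2591]
cap_1 side 0.7 [331.5 111.8] [ 0.5801 -0.3244]
cap_1 side 0.62 [345. 154.] [ 0.4546 -0.2122]
1.3
```

```bash
python3 - <<'E'
import numpy as np,cv2
im=np.load("top0.npy")
def crop(x0,y0,x1,y1,s,f):
    c=cv2.resize(im[y0:y1,x0:x1],None,fx=s,fy=s,interpolation=cv2.INTER_CUBIC)
    for x in range((x0+9)//10*10,x1,10):
        cv2.putText(c,str(x),((x-x0)*s,8),0,.3,(255,255,0)); cv2.line(c,((x-x0)*s,10),((x-x0)*s,14),(255,255,0))
    for y in range((y0+9)//10*10,y1,10):
        cv2.putText(c,str(y),(0,(y-y0)*s),0,.3,(255,255,0))
    cv2.imwrite(f,c[:,:,::-1])
crop(308,158,430,265,6,"pics/nest.png")
crop(98,168,225,268,6,"pics/rew.png")
E
```

```text
(no output)
```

View pics/nest.png

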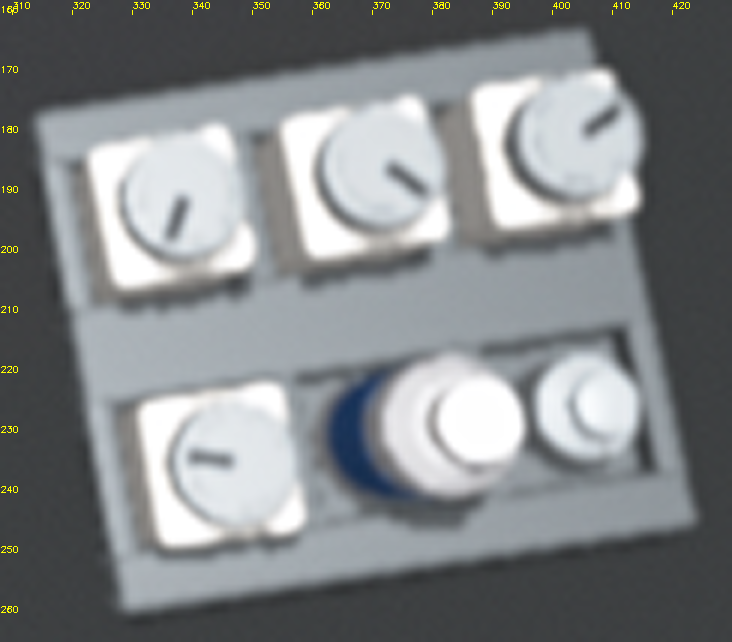

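View pics/rew.png

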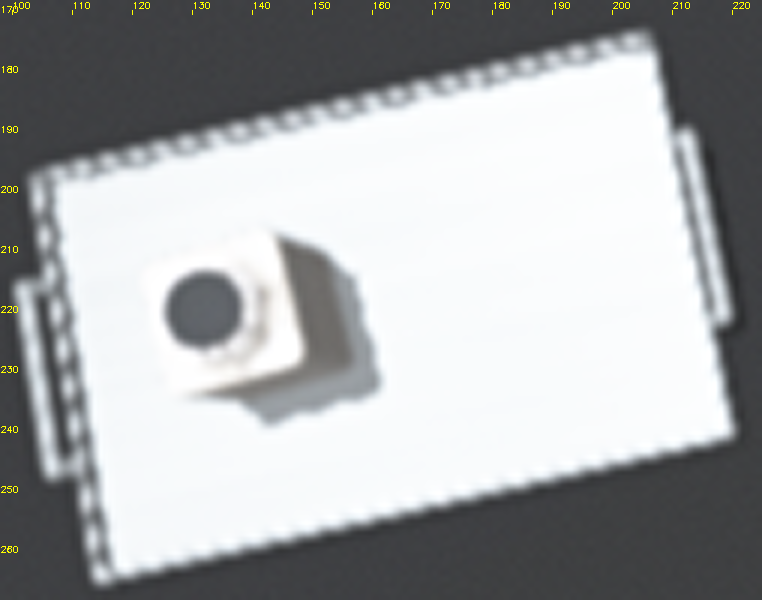

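```bash
python3 - <<'E'
from h import *
def px(p,o): return np.array(p)/6+np.array(o)-0.42
o=(308,158)
def fit(local,uvs,z):
    L=np.array(local)
    def f(q):
        c,s=np.cos(q[2]),np.sin(q[2]); W=L@np.array([[c,s],[-s,c]])+q[:2]
        return np.concatenate([proj("top",(*w,zz))-u for w,u,zz in zip(W,uvs,z)])
    r=least_squares(f,[.5,0,0]); return r.x,np.round(r.fun.reshape(-1,2),1)
cor=[(36,113),(590,30),(697,522),(122,612)]
loc=[(.107,.12),(.107,-.12),(-.107,-.12),(-.107,.12)]
u=[px(p,o) for p in cor]
print(fit(loc,u,[.028]*4))
caps=[(187,191),(384,165),(583,136),(238,464)]
lc=[(.052,.078),(.052,0),(.052,-.078),(-.052,.078)]
uc=[px(p,o) for p in caps]
print(fit(lc,uc,[.103]*4)); print([np.round(atz("top",x,.103)[:2],4) for x in uc])
print(fit(loc+lc,u+uc,[.028]*4+[.103]*4))
o=(98,168)
u=[px(p,o) for p in [(28,170),(652,30),(737,437),(97,587)]]
print(fit([(.09,.14),(.09,-.14),(-.09,-.14),(-.09,.14)],u,[.014]*4))
print(atz("top",px((204,309),o),.091))
E
```

```text
(array([ 0.51712704, -0.26782889,  0.15233626]), array([[-0.3, -0.3],
       [-0. , -0.6],
       [ 0.3,  0.7],
       [ 0.1,  0.1]]))
(array([ 0.51656911, -0.2681772 ,  0.15299907]), array([[-0. ,  0.8],
       [ 0.2,  0. ],
       [ 0.1, -0.2],
       [-0.3, -0.6]]))
[array([ 0.5579, -0.1832]), array([ 0.5681, -0.2598]), array([ 0.5794, -0.3371]), array([ 0.4519, -0.1996])]
(array([ 0.51682231, -0.26801114,  0.1525694 ]), array([[-0.2, -0.1],
       [ 0. , -0.5],
       [ 0.3,  0.8],
       [ 0.1,  0.2],
       [-0.1,  0.7],
       [ 0.1, -0.1],
       [ 0. , -0.3],
       [-0.4, -0.7]]))
(array([0.49706478, 0.26422799, 0.22811483]), array([[ 0.8,  1. ],
       [-0.3,  0.6],
       [-0.5, -0.4],
       [ 0.1, -1. ]]))
[0.48850509 0.31012875 0.091     ]
```

Emit:
arm_command([
  [40, 27, 0],
  [40, 27, 0],
  [40, 27, 0],
  [40, 28, 0],
  [40, 28, 0],
  [40, 28, 0],
  [40, 28, -10],
  [40, 28, -20],
  [40, 26, -20],
], spin=[0, 0, 0, 0, 0, 0, 0, 0, 0], hand=0.4, newtons=25)

```text
time: 2.42
eef_pos: [0.5868, -0.3346, 0.2089]
eef_rot: [3.142, -0.008, -1.222]
contact_force: [0.3, 0.3, -0.2]
finger_gap: 0.0617
```

Emit:
arm_command([
  [-7, -3, -40],
  [0, 0, -30],
  [0, 0, 0],
], spin=[0, 0, 0])

```text
time: 2.8
eef_pos: [0.5846, -0.3308, 0.1355]
eef_rot: [-3.138, -0.004, -1.212]
contact_force: [0.3, 0.9, 0.6]
finger_gap: 0.0614
```

```bash
python3 - <<'E'
from h import *
import cv2
s=bot.sense(); print(s['eef_pos'],s['eef_rot'],s['contact_force'],s['wrist_torque'])
a=bot.snapshot("side"); b=bot.snapshot("top")
a=cv2.resize(a[60:220,240:440],None,fx=4,fy=4,interpolation=cv2.INTER_CUBIC)[:300+300]
b=cv2.resize(b[110:270,290:490],None,fx=4,fy=4,interpolation=cv2.INTER_CUBIC)[:600]
cv2.imwrite("pics/c_s.png",a[:,:,::-1]);cv2.imwrite("pics/c_t.png",b[:,:,::-1])
E
```

```text
[ 0.58463917 -0.33080754  0.13550666] [-3.1380338  -0.00422641 -1.21234644] [0.28749566 0.93968816 0.63202064] [0.05397753 0.01544567 0.00382641]
```

View pics/c_s.png

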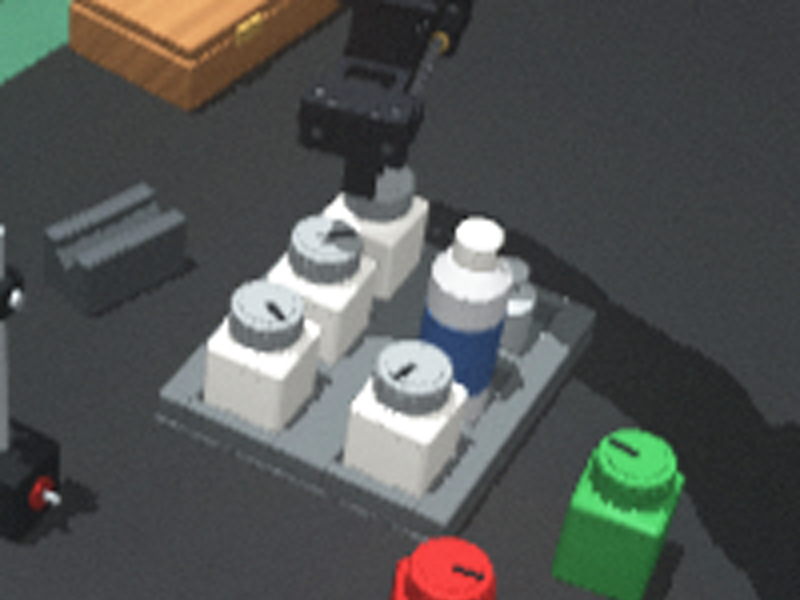

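View pics/c_t.png

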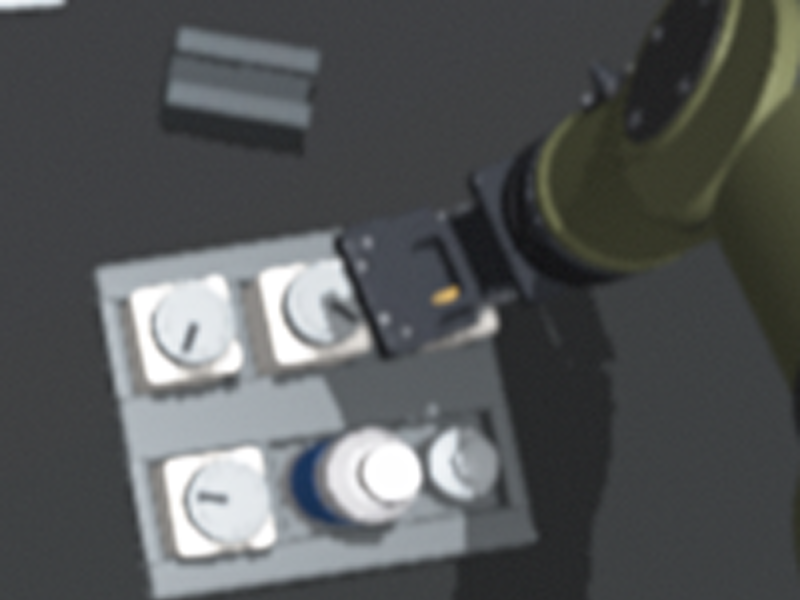

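Emit:
arm_command([
  [-4, -6, -12],
  [0, 0, -10],
  [0, 0, -5],
  [0, 0, 0],
], spin=[0, 0, 0, 0])

```text
time: 3.4
eef_pos: [0.5826, -0.3414, 0.1131]
eef_rot: [-3.132, -0.013, -1.216]
contact_force: [0.4, -0.5, 1.5]
finger_gap: 0.0617
```

Emit:
arm_command([
  [-2, 3, -8],
  [0, 0, 0],
  [0, 0, 0],
], spin=[0, 0, 0])

```text
time: 3.78
eef_pos: [0.5808, -0.3378, 0.1049]
eef_rot: [-3.131, -0.014, -1.215]
contact_force: [0.8, 0.7, 0.2]
finger_gap: 0.0615
```

Over cap C, well centred. Close on it.

Emit:
arm_command([
  [0, 0, -2],
  [0, 0, 0],
  [0, 0, 0],
  [0, 0, 0],
], spin=[0, 0, 0, 0], hand=-1, newtons=25)

```text
time: 4.28
eef_pos: [0.5809, -0.3375, 0.1027]
eef_rot: [-3.131, -0.013, -1.215]
contact_force: [-0.9, 0.8, -0.2]
finger_gap: 0.0477
```

```bash
cat > s.py <<'E'
from h import *
s=bot.sense()
for k in('time','eef_pos','eef_rot','contact_force','wrist_torque','finger_gap'): print(k,np.round(s[k],4))
E
python3 s.py
```

```text
time 4.275
eef_pos [ 0.5809 -0.3375  0.1027]
eef_rot [-3.131  -0.0132 -1.2151]
contact_force [-0.9447  0.8342 -0.1813]
wrist_torque [ 0.0173 -0.0057  0.0212]
finger_gap 0.0477
```

Emit:
arm_command([
  [0, 0, 0],
  [0, 0, 0],
  [0, 0, 0],
  [0, 0, 0],
], spin=[-0.05, -0.05, -0.05, -0.05])

```text
time: 4.78
eef_pos: [0.5812, -0.3371, 0.1028]
eef_rot: [-3.131, -0.014, -1.421]
contact_force: [1.3, -0.2, -0.8]
finger_gap: 0.047
```

```bash
python3 s.py
```

```text
time 4.775
eef_pos [ 0.5812 -0.3371  0.1028]
eef_rot [-3.1312 -0.014  -1.4212]
contact_force [ 1.2523 -0.1684 -0.7684]
wrist_torque [0.206  0.0543 0.8645]
finger_gap 0.047
```

Emit:
arm_command([
  [0, 0, 0],
  [0, 0, 0],
  [0, 0, 0],
  [0, 0, 15],
  [0, 0, 20],
  [0, 0, 0],
], spin=[0, 0, 0, 0, 0, 0], hand=0.4)

```text
time: 5.52
eef_pos: [0.582, -0.3383, 0.1417]
eef_rot: [-3.128, -0.016, -1.426]
contact_force: [-0.2, -0.8, 0.5]
finger_gap: 0.0619
```

```bash
python3 s.py
```

```text
time 5.525
eef_pos [ 0.582  -0.3383  0.1417]
eef_rot [-3.1284 -0.0161 -1.4257]
contact_force [-0.2244 -0.7981  0.5212]
wrist_torque [-0.0046  0.0301  0.0163]
finger_gap 0.0619
```

Emit:
arm_command([
  [-5, 26, 0],
  [-5, 26, 0],
  [-4, 26, 0],
  [0, 0, 0],
  [0, 0, 0],
], spin=[0.07, 0.07, 0.07, 0, 0])

```text
time: 6.15
eef_pos: [0.5678, -0.2607, 0.1436]
eef_rot: [-3.126, -0.02, -1.213]
contact_force: [1.6, -0.8, -0.2]
finger_gap: 0.0614
```

Emit:
arm_command([
  [0, 0, -20],
  [0, 0, -12],
  [0, 0, -6],
  [0, 0, 0],
  [0, 0, 0],
], spin=[0, 0, 0, 0, 0])

```text
time: 6.78
eef_pos: [0.5686, -0.266, 0.1051]
eef_rot: [-3.125, -0.024, -1.22]
contact_force: [-0.9, 0.2, 0.3]
finger_gap: 0.0616
```

Emit:
arm_command([
  [0, 6, -2],
  [0, 0, 0],
], spin=[0, 0])

```text
time: 7.02
eef_pos: [0.5691, -0.2594, 0.1037]
eef_rot: [-3.124, -0.025, -1.22]
contact_force: [-0.0, -0.7, 0.2]
finger_gap: 0.0614
```

Emit:
arm_command([
  [0, 0, -1],
  [0, 0, 0],
  [0, 0, 0],
  [0, 0, 0],
  [0, 0, 0],
  [0, 0, 0],
  [0, 0, 0],
  [0, 0, 0],
], spin=[0, 0, 0, 0, -0.05, -0.05, -0.05, -0.05], hand=-1)

```text
time: 8.02
eef_pos: [0.5692, -0.2592, 0.1028]
eef_rot: [-3.124, -0.025, -1.433]
contact_force: [-0.2, 0.4, 0.3]
finger_gap: 0.0474
```

```bash
python3 s.py
```

```text
time 8.025
eef_pos [ 0.5692 -0.2592  0.1028]
eef_rot [-3.1238 -0.0249 -1.4334]
contact_force [-0.2293  0.3723  0.2986]
wrist_torque [0.0879 0.0541 0.0494]
finger_gap 0.0474
```

Emit:
arm_command([
  [0, 0, 0],
  [0, 0, 0],
  [0, 0, 0],
], spin=[-0.05, -0.05, -0.05])

```text
time: 8.4
eef_pos: [0.5693, -0.2591, 0.1029]
eef_rot: [-3.124, -0.025, -1.594]
contact_force: [-0.0, -0.8, -1.2]
finger_gap: 0.0475
```

```bash
python3 s.py
```

```text
time 8.4
eef_pos [ 0.5693 -0.2591  0.1029]
eef_rot [-3.1238 -0.025  -1.5941]
contact_force [-0.0167 -0.7816 -1.2029]
wrist_torque [0.0746 0.0308 0.0648]
finger_gap 0.0475
```

Emit:
arm_command([
  [0, 0, 0],
  [0, 0, 0],
  [0, 0, 0],
  [0, 0, 15],
  [0, 0, 20],
  [0, 0, 0],
], spin=[0, 0, 0, 0, 0, 0], hand=0.4)

```text
time: 9.15
eef_pos: [0.5697, -0.2597, 0.1407]
eef_rot: [-3.122, -0.026, -1.595]
contact_force: [0.2, -0.1, -0.7]
finger_gap: 0.0621
```

Emit:
arm_command([
  [-5, 26, 0],
  [-4, 26, 0],
  [-4, 24, 0],
  [0, 0, 0],
  [0, 0, 0],
], spin=[0.13, 0.13, 0.12, 0, 0])

```text
time: 9.78
eef_pos: [0.556, -0.184, 0.1408]
eef_rot: [-3.121, -0.028, -1.209]
contact_force: [-0.1, -0.9, -1.1]
finger_gap: 0.0619
```

Emit:
arm_command([
  [0, 2, -18],
  [0, 1, -12],
  [0, 1, -5],
  [0, 0, 0],
  [0, 0, 0],
], spin=[0, 0, 0, 0, 0])

```text
time: 10.4
eef_pos: [0.5569, -0.1849, 0.105]
eef_rot: [-3.121, -0.032, -1.218]
contact_force: [0.3, 0.6, 0.5]
finger_gap: 0.0615
```

Emit:
arm_command([
  [0, 2, -2],
  [0, 0, 0],
  [0, 0, 0],
  [0, 0, 0],
  [0, 0, 0],
  [0, 0, 0],
  [0, 0, 0],
  [0, 0, 0],
  [0, 0, 0],
], spin=[0, 0, 0, 0, 0, -0.05, -0.05, -0.05, -0.05], hand=-1)

```text
time: 11.52
eef_pos: [0.5572, -0.1824, 0.1033]
eef_rot: [-3.12, -0.032, -1.431]
contact_force: [-0.2, -0.5, -2.6]
finger_gap: 0.0478
```

```bash
python3 s.py
```

```text
time 11.525
eef_pos [ 0.5572 -0.1824  0.1033]
eef_rot [-3.1198 -0.0319 -1.4315]
contact_force [-0.1837 -0.4776 -2.5575]
wrist_torque [ 0.0529 -0.0234  0.0257]
finger_gap 0.0478
```

Emit:
arm_command([
  [0, 0, 0],
  [0, 0, 0],
  [0, 0, 0],
], spin=[-0.05, -0.05, -0.05])

```text
time: 11.9
eef_pos: [0.5572, -0.1823, 0.1033]
eef_rot: [-3.12, -0.032, -1.592]
contact_force: [0.9, 1.0, -2.4]
finger_gap: 0.0474
```

Emit:
arm_command([
  [0, 0, 0],
  [0, 0, 0],
  [0, 0, 0],
  [0, 0, 15],
  [0, 0, 25],
  [0, 0, 25],
  [0, 0, 20],
  [0, 0, 0],
], spin=[0, 0, 0, 0, 0, 0, 0, 0], hand=0.4)

```text
time: 12.9
eef_pos: [0.5579, -0.1833, 0.1953]
eef_rot: [-3.116, -0.033, -1.594]
contact_force: [1.5, -0.7, -0.3]
finger_gap: 0.0615
```

```bash
python3 s.py; python3 -c "
from h import *;print(bot.sense()['qpos'])"
```

```text
time 12.9
eef_pos [ 0.5579 -0.1833  0.1953]
eef_rot [-3.1157 -0.0332 -1.5938]
contact_force [ 1.4993 -0.7133 -0.3319]
wrist_torque [ 0.0316  0.0271 -0.022 ]
finger_gap 0.0615
[ 0.1934102   0.70689843  0.05320272  1.78454634 -0.01292285  0.61866491
 -1.34965654]
```

Emit:
arm_command([
  [-10, -1, 0],
  [-10, -2, 0],
  [-10, -1, 0],
  [-10, -2, 0],
  [-10, -1, 0],
  [-10, -2, 0],
  [-10, -1, 0],
  [-10, -2, 0],
  [-10, -2, 0],
  [-10, -2, 0],
  [-4, 0, 0],
  [0, 0, 0],
], spin=[0.18, 0.18, 0.18, 0.18, 0.18, 0.18, 0.18, 0.18, 0.18, 0.18, 0.14, 0])

```text
time: 14.4
eef_pos: [0.4455, -0.1991, 0.1907]
eef_rot: [-3.113, -0.025, 0.41]
contact_force: [0.7, 0.3, -0.0]
finger_gap: 0.0615
```

Emit:
arm_command([
  [4, 0, -25],
  [4, 1, -25],
  [0, 1, -18],
  [0, 1, -10],
  [0, 0, 0],
  [0, 0, 0],
], spin=[-0.03, -0.03, 0, 0, 0, 0])

```text
time: 15.15
eef_pos: [0.4554, -0.196, 0.1107]
eef_rot: [-3.115, -0.027, 0.334]
contact_force: [0.3, 0.1, -0.4]
finger_gap: 0.0617
```

Emit:
arm_command([
  [-2, -3, -4],
  [0, 0, -4],
  [0, 0, 0],
  [0, 0, 0],
], spin=[0.02, 0, 0, 0])

```text
time: 15.65
eef_pos: [0.4537, -0.1999, 0.1033]
eef_rot: [-3.116, -0.029, 0.354]
contact_force: [-0.6, 0.2, -0.7]
finger_gap: 0.0616
```

Emit:
arm_command([
  [0, 0, -1],
  [0, 0, 0],
  [0, 0, 0],
  [0, 0, 0],
  [0, 0, 0],
  [0, 0, 0],
  [0, 0, 0],
  [0, 0, 0],
], spin=[0, 0, 0, 0, -0.05, -0.05, -0.05, -0.05], hand=-1)

```text
time: 16.65
eef_pos: [0.4543, -0.1995, 0.1025]
eef_rot: [-3.117, -0.03, 0.146]
contact_force: [-0.1, 1.0, 0.5]
finger_gap: 0.0473
```

```bash
python3 s.py
```

```text
time 16.65
eef_pos [ 0.4543 -0.1995  0.1025]
eef_rot [-3.1171 -0.0301  0.1463]
contact_force [-0.1335  0.9818  0.5184]
wrist_torque [-0.098   0.0253  0.7842]
finger_gap 0.0473
```

Emit:
arm_command([
  [0, 0, 0],
  [0, 0, 0],
  [0, 0, 0],
  [0, 0, 20],
  [0, 0, 30],
  [0, 0, 20],
  [26, 4, 0],
  [26, 4, 0],
  [26, 4, 0],
  [26, 5, 0],
  [0, 0, 0],
  [0, 0, 0],
], spin=[0, 0, 0, 0, 0, 0, 0, 0, 0, 0, 0, 0], hand=0.6)

```text
time: 18.15
eef_pos: [0.5573, -0.1835, 0.1742]
eef_rot: [-3.115, -0.024, 0.135]
contact_force: [-0.4, -0.2, -0.9]
finger_gap: 0.0704
```

```bash
python3 s.py;python3 - <<'E'
from h import *
import cv2
a=bot.snapshot("side")
a=cv2.resize(a[60:220,240:440],None,fx=4,fy=4,interpolation=cv2.INTER_CUBIC)
cv2.imwrite("pics/d_s.png",a[:,:,::-1])
E
```

```text
time 18.15
eef_pos [ 0.5573 -0.1835  0.1742]
eef_rot [-3.1151 -0.0243  0.1346]
contact_force [-0.3983 -0.2084 -0.8986]
wrist_torque [-0.0568 -0.0438  0.001 ]
finger_gap 0.0704
```

View pics/d_s.png

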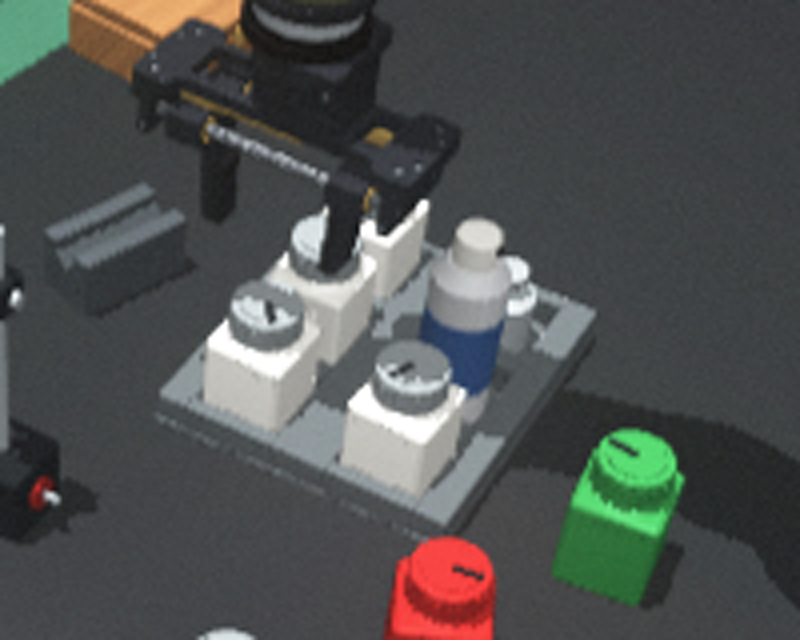

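Emit:
arm_command([
  [0, 1, -25],
  [0, 1, -25],
  [0, 0, -15],
  [0, 0, 0],
  [0, 0, 0],
], spin=[0.02, 0, 0, 0, 0])

```text
time: 18.82
eef_pos: [0.5541, -0.1837, 0.1089]
eef_rot: [-3.117, -0.023, 0.152]
contact_force: [-0.4, -0.0, 0.3]
finger_gap: 0.0706
```

Emit:
arm_command([
  [3, 1, -12],
  [1, 0, -12],
  [0, 0, -12],
  [0, 0, -6],
  [0, 0, 0],
  [0, 0, 0],
], spin=[0, 0, 0, 0, 0, 0])

```text
time: 19.58
eef_pos: [0.5591, -0.1828, 0.0648]
eef_rot: [-3.117, -0.025, 0.152]
contact_force: [0.4, 0.3, 0.2]
finger_gap: 0.0703
```

```bash
python3 s.py
```

```text
time 19.575
eef_pos [ 0.5591 -0.1828  0.0648]
eef_rot [-3.1174 -0.0246  0.1521]
contact_force [0.4058 0.3033 0.2116]
wrist_torque [-0.0458 -0.0966 -0.0098]
finger_gap 0.0703
```

Emit:
arm_command([
  [-1, 0, 2],
  [0, 0, 0],
  [0, 0, 0],
  [0, 0, 0],
  [0, 0, 0],
], spin=[0, 0, 0, 0, 0], hand=-1, newtons=40)

```text
time: 20.2
eef_pos: [0.558, -0.1829, 0.0675]
eef_rot: [-3.118, -0.025, 0.152]
contact_force: [-0.5, -0.8, -1.8]
finger_gap: 0.0576
```

Emit:
arm_command([
  [0, 0, 8],
  [0, 0, 12],
  [0, 0, 20],
  [0, 0, 25],
  [0, 0, 25],
  [0, 0, 20],
  [0, 0, 0],
], spin=[0, 0, 0, 0, 0, 0, 0])

```text
time: 21.08
eef_pos: [0.5571, -0.1829, 0.1844]
eef_rot: [-3.118, -0.025, 0.152]
contact_force: [-0.5, 0.3, -2.8]
finger_gap: 0.0577
```

```bash
python3 s.py;python3 - <<'E'
from h import *
import cv2
a=bot.snapshot("side")
a=cv2.resize(a[60:220,240:440],None,fx=4,fy=4,interpolation=cv2.INTER_CUBIC)[:600]
cv2.imwrite("pics/e_s.png",a[:,:,::-1])
E
```

```text
time 21.075
eef_pos [ 0.5571 -0.1829  0.1844]
eef_rot [-3.1182 -0.0253  0.1523]
contact_force [-0.4848  0.258  -2.7504]
wrist_torque [-0.0822 -0.0525  0.0124]
finger_gap 0.0577
```

View pics/e_s.png

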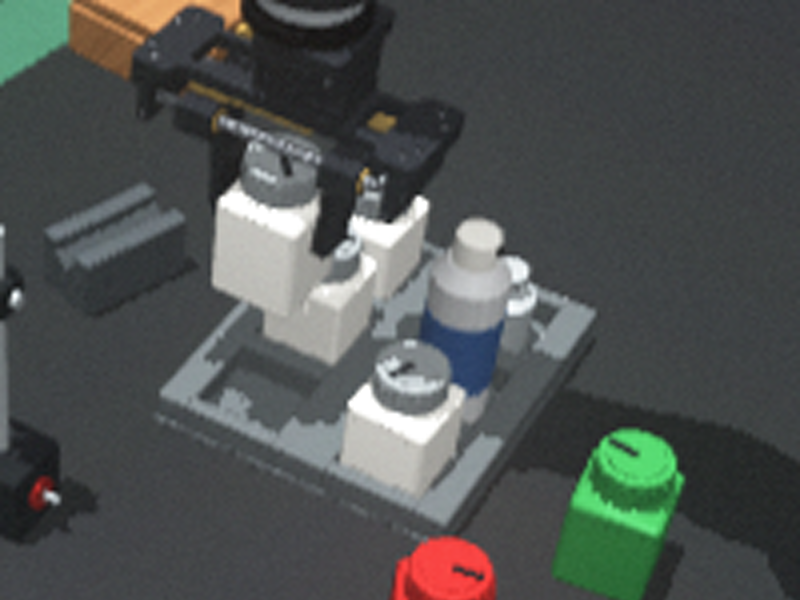

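Emit:
arm_command([
  [-15, 5, 0],
  [-25, 8, 0],
  [-25, 14, 0],
  [-22, 25, 0],
  [-12, 35, 0],
  [0, 35, 0],
  [0, 35, 0],
  [0, 35, 0],
  [0, 30, 0],
  [0, 20, 0],
  [0, 0, 0],
], spin=[0, 0, 0, 0, 0, 0, 0, 0, 0, 0, 0])

```text
time: 22.5
eef_pos: [0.447, 0.0654, 0.176]
eef_rot: [-3.114, -0.008, 0.151]
contact_force: [0.8, -0.8, -2.4]
finger_gap: 0.0579
```

Emit:
arm_command([
  [12, 16, 0],
  [20, 26, 0],
  [20, 28, 0],
  [20, 28, 0],
  [18, 26, 0],
  [12, 16, 0],
  [5, 6, 0],
  [0, 0, 0],
  [0, 0, 0],
], spin=[0, 0.02, 0.02, 0.02, 0.02, 0, 0, 0, 0])

```text
time: 23.62
eef_pos: [0.5534, 0.1973, 0.1698]
eef_rot: [-3.128, 0.01, 0.218]
contact_force: [0.4, 0.0, -4.0]
finger_gap: 0.0576
```

```bash
python3 s.py;python3 - <<'E'
from h import *
import cv2
for n in("side","top"):
  a=bot.snapshot(n)
  a=a[150:384,80:392] if n=="side" else a[100:334,60:372]
  a=cv2.resize(a,(800,600),interpolation=cv2.INTER_CUBIC)
  cv2.imwrite(f"pics/f_{n}.png",a[:,:,::-1])
E
```

```text
time 23.625
eef_pos [0.5534 0.1973 0.1698]
eef_rot [-3.1278  0.0102  0.2181]
contact_force [ 0.4196  0.0127 -3.9535]
wrist_torque [-0.0498 -0.1102 -0.0037]
finger_gap 0.0576
```

View pics/f_side.png

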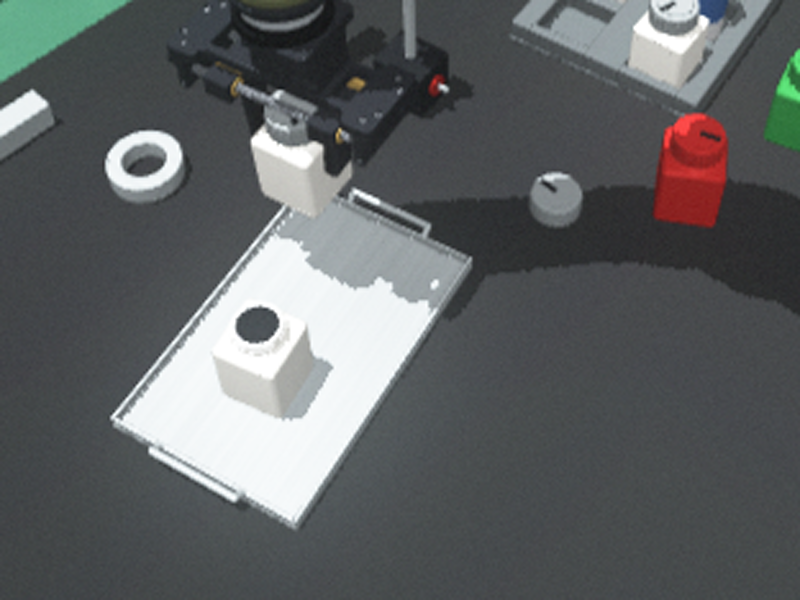

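View pics/f_top.png

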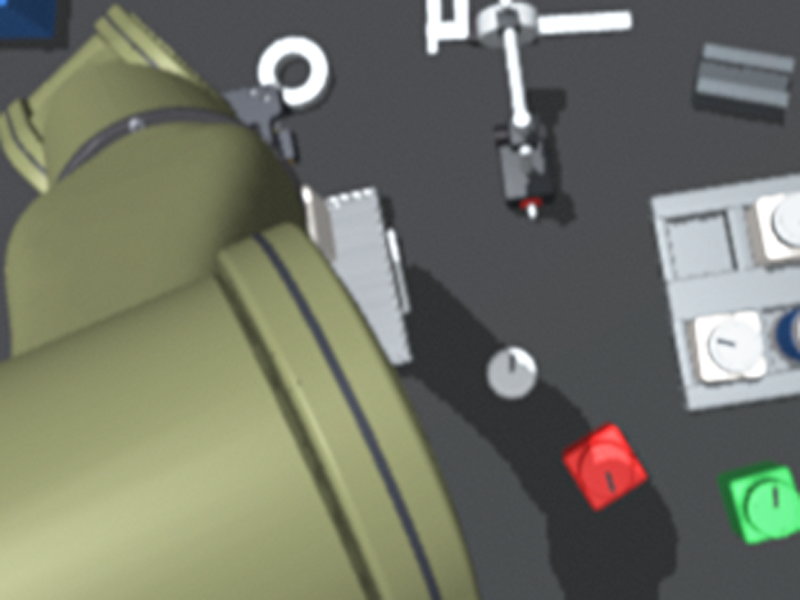

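Emit:
arm_command([
  [2, 11, -15],
  [0, 2, -25],
  [0, 0, -25],
  [0, 0, -15],
  [0, 0, -5],
  [0, 0, 0],
  [0, 0, 0],
], spin=[0.01, 0, 0, 0, 0, 0, 0])

```text
time: 24.6
eef_pos: [0.5554, 0.2139, 0.081]
eef_rot: [-3.125, 0.008, 0.231]
contact_force: [0.2, 0.6, -2.7]
finger_gap: 0.0576
```

Emit:
arm_command([
  [0, -2, -6],
  [0, 0, -5],
  [0, 0, -3],
  [0, 0, -1],
  [0, 0, 0],
], spin=[0, 0, 0, 0, 0])

```text
time: 25.22
eef_pos: [0.5564, 0.2117, 0.0665]
eef_rot: [-3.125, 0.005, 0.231]
contact_force: [-0.6, -0.4, -1.5]
finger_gap: 0.0577
```

```bash
python3 s.py
```

```text
time 25.225
eef_pos [0.5564 0.2117 0.0665]
eef_rot [-3.1253  0.0054  0.2306]
contact_force [-0.5737 -0.4249 -1.4653]
wrist_torque [-0.1174 -0.0674  0.0127]
finger_gap 0.0577
```

Emit:
arm_command([
  [0, 0, -1.5],
  [0, 0, 0],
], spin=[0, 0])

```text
time: 25.48
eef_pos: [0.5565, 0.2117, 0.0666]
eef_rot: [-3.126, 0.005, 0.231]
contact_force: [-0.1, 0.1, -3.6]
finger_gap: 0.0574
```

Emit:
arm_command([
  [0, 0, 0],
  [0, 0, 0],
  [0, 0, 0],
  [0, 0, 15],
  [0, 0, 25],
  [0, 0, 25],
  [0, 0, 25],
  [0, 0, 10],
  [0, 0, 0],
], spin=[0, 0, 0, 0, 0, 0, 0, 0, 0], hand=0.6)

```text
time: 26.6
eef_pos: [0.5578, 0.2129, 0.174]
eef_rot: [-3.124, -0.001, 0.231]
contact_force: [-0.6, -0.2, -0.4]
finger_gap: 0.0702
```

```bash
python3 s.py;python3 - <<'E'
from h import *
import cv2
for n in("side",):
  a=bot.snapshot(n)
  a=a[150:384,80:392]
  a=cv2.resize(a,(800,600),interpolation=cv2.INTER_CUBIC)
  cv2.imwrite(f"pics/g_{n}.png",a[:,:,::-1])
E
```

```text
time 26.6
eef_pos [0.5578 0.2129 0.174 ]
eef_rot [-3.124e+00 -5.000e-04  2.309e-01]
contact_force [-0.579  -0.1846 -0.4224]
wrist_torque [-0.0456 -0.0651 -0.0109]
finger_gap 0.0702
```

View pics/g_side.png

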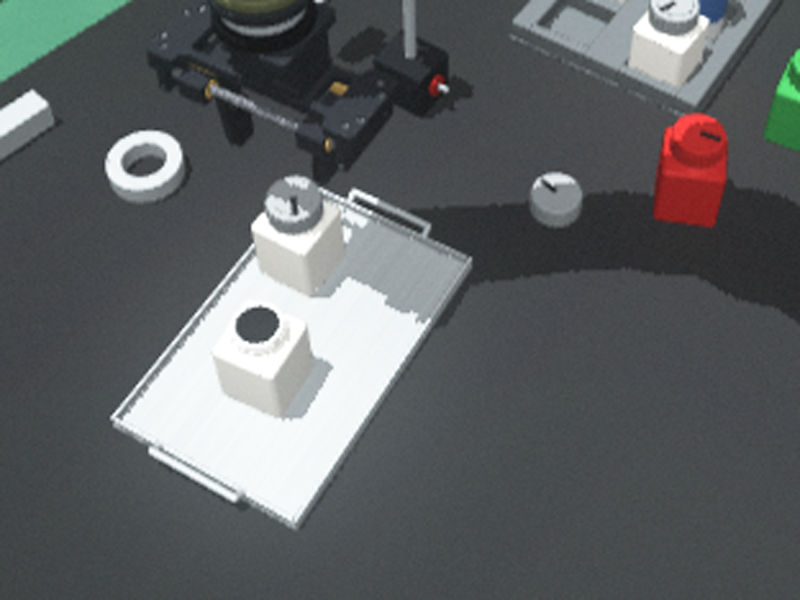

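Emit:
arm_command([
  [-15, -20, 8],
  [-22, -30, 8],
  [-25, -32, 8],
  [-25, -32, 3],
  [-20, -35, 3],
  [0, -40, 2],
  [0, -40, 2],
  [0, -40, 2],
  [0, -35, 0],
  [5, -20, 0],
  [5, -8, 0],
  [0, 0, 0],
], spin=[-0.1, -0.15, -0.15, -0.15, -0.15, -0.15, -0.15, -0.15, -0.15, -0.15, -0.15, -0.04], hand=0.41)

```text
time: 28.15
eef_pos: [0.4495, -0.1298, 0.201]
eef_rot: [-3.136, 0.011, -1.463]
contact_force: [-0.7, 0.4, -0.3]
finger_gap: 0.0623
```

Emit:
arm_command([
  [12, -13, 0],
  [22, -24, 0],
  [25, -27, 0],
  [25, -27, 0],
  [20, -22, 0],
  [12, -12, 0],
  [3, -4, 0],
  [0, 0, 0],
  [0, 0, 0],
], spin=[0.02, 0.02, 0, 0, 0, 0, 0, 0, 0])

```text
time: 29.28
eef_pos: [0.5664, -0.2528, 0.1951]
eef_rot: [3.133, 0.021, -1.398]
contact_force: [0.5, -0.1, 0.1]
finger_gap: 0.0621
```

Emit:
arm_command([
  [3, -4, -20],
  [0, -1, -25],
  [0, 0, -20],
  [0, 0, -8],
  [0, 0, 0],
  [0, 0, 0],
], spin=[-0.02, 0, 0, 0, 0, 0])

```text
time: 30.02
eef_pos: [0.568, -0.2563, 0.1167]
eef_rot: [3.13, 0.023, -1.419]
contact_force: [-0.2, 0.8, 0.6]
finger_gap: 0.0624
```

Emit:
arm_command([
  [1, -2.5, -6],
  [0, -1, -6],
  [0, 0, 0],
  [0, 0, 0],
], spin=[0, 0, 0, 0])

```text
time: 30.52
eef_pos: [0.5699, -0.2606, 0.1052]
eef_rot: [3.133, 0.021, -1.42]
contact_force: [0.4, -0.8, -0.1]
finger_gap: 0.0618
```

```bash
python3 s.py;python3 - <<'E'
from h import *
import cv2
a=bot.snapshot("side")
a=cv2.resize(a[80:180,270:400],None,fx=6,fy=6,interpolation=cv2.INTER_CUBIC)[:600]
cv2.imwrite("pics/h_s.png",a[:,:,::-1])
E
```

```text
time 30.525
eef_pos [ 0.5699 -0.2606  0.1052]
eef_rot [ 3.1327  0.021  -1.4197]
contact_force [ 0.3559 -0.7574 -0.1345]
wrist_torque [ 0.0293  0.0162 -0.0056]
finger_gap 0.0618
```

View pics/h_s.png

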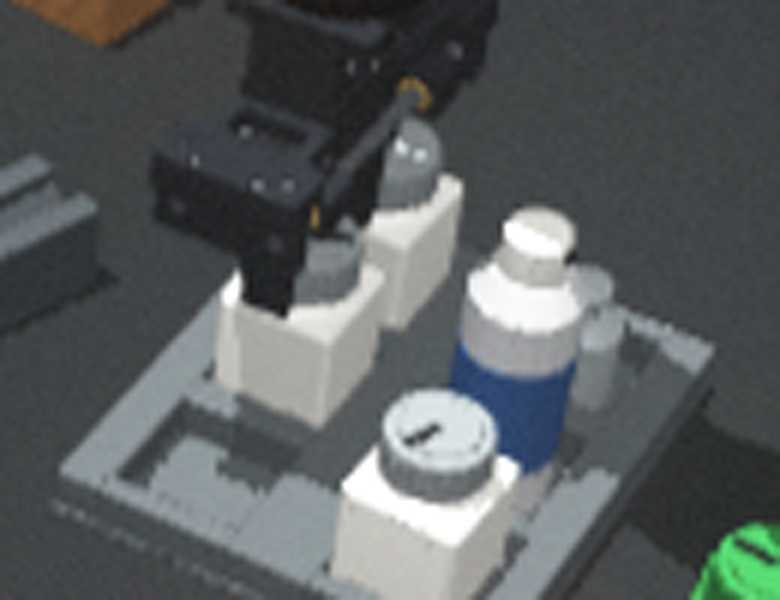

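Emit:
arm_command([
  [0, 1.5, 0],
  [0, 0, 0],
  [0, 0, 0],
], spin=[0, 0, 0])

```text
time: 30.95
eef_pos: [0.5701, -0.2589, 0.1056]
eef_rot: [3.133, 0.021, -1.42]
contact_force: [0.0, -0.3, -0.0]
finger_gap: 0.0621
```

Emit:
arm_command([
  [0, 0, -3],
  [0, 0, -3],
  [0, 0, -2],
  [0, 0, 0],
], spin=[0, 0, 0, 0])

```text
time: 31.45
eef_pos: [0.5699, -0.2589, 0.0968]
eef_rot: [3.133, 0.021, -1.419]
contact_force: [1.0, 0.6, 0.1]
finger_gap: 0.0618
```

Emit:
arm_command([
  [0, 0, -2],
  [0, 0, -2],
  [0, 0, -2],
  [0, 0, 0],
], spin=[0, 0, 0, 0])

```text
time: 31.95
eef_pos: [0.57, -0.2589, 0.0904]
eef_rot: [3.133, 0.021, -1.42]
contact_force: [-0.6, 0.1, 0.3]
finger_gap: 0.0616
```

Tips have passed below the jar shoulders without contact; continue.

Emit:
arm_command([
  [0, 0, -3],
  [0, 0, -4],
  [0, 0, -4],
  [0, 0, -4],
  [0, 0, -4],
  [0, 0, -2],
  [0, 0, 0],
], spin=[0, 0, 0, 0, 0, 0, 0])

```text
time: 32.83
eef_pos: [0.5699, -0.2588, 0.0676]
eef_rot: [3.132, 0.021, -1.42]
contact_force: [0.7, 0.0, 1.3]
finger_gap: 0.0619
```

Emit:
arm_command([
  [0, 0, 0],
  [0, 0, 0],
  [0, 0, 0],
  [0, 0, 0],
], spin=[0, 0, 0, 0], hand=-1, newtons=40)

```text
time: 33.33
eef_pos: [0.57, -0.2591, 0.0677]
eef_rot: [3.133, 0.021, -1.42]
contact_force: [0.3, -0.6, -0.9]
finger_gap: 0.058
```

```bash
python3 s.py
```

```text
time 33.325
eef_pos [ 0.57   -0.2591  0.0677]
eef_rot [ 3.1329  0.0208 -1.4197]
contact_force [ 0.2512 -0.5599 -0.8893]
wrist_torque [-0.0784 -0.0546  0.0242]
finger_gap 0.058
```

Emit:
arm_command([
  [0, 0, 5],
  [0, 0, 8],
  [0, 0, 12],
  [0, 0, 20],
  [0, 0, 25],
  [0, 0, 25],
  [0, 0, 20],
  [0, 0, 5],
  [0, 0, 0],
], spin=[0, 0, 0, 0, 0, 0, 0, 0, 0])

```text
time: 34.45
eef_pos: [0.5687, -0.2587, 0.1979]
eef_rot: [3.134, 0.02, -1.42]
contact_force: [0.2, 0.0, -3.2]
finger_gap: 0.0576
```

```bash
python3 s.py;python3 - <<'E'
from h import *
import cv2
a=bot.snapshot("side")
a=cv2.resize(a[60:210,240:440],None,fx=4,fy=4,interpolation=cv2.INTER_CUBIC)[:600]
cv2.imwrite("pics/i_s.png",a[:,:,::-1])
E
```

```text
time 34.45
eef_pos [ 0.5687 -0.2587  0.1979]
eef_rot [ 3.1339  0.02   -1.4196]
contact_force [ 0.2146  0.0387 -3.1967]
wrist_torque [-0.01    0.0016 -0.0134]
finger_gap 0.0576
```

View pics/i_s.png

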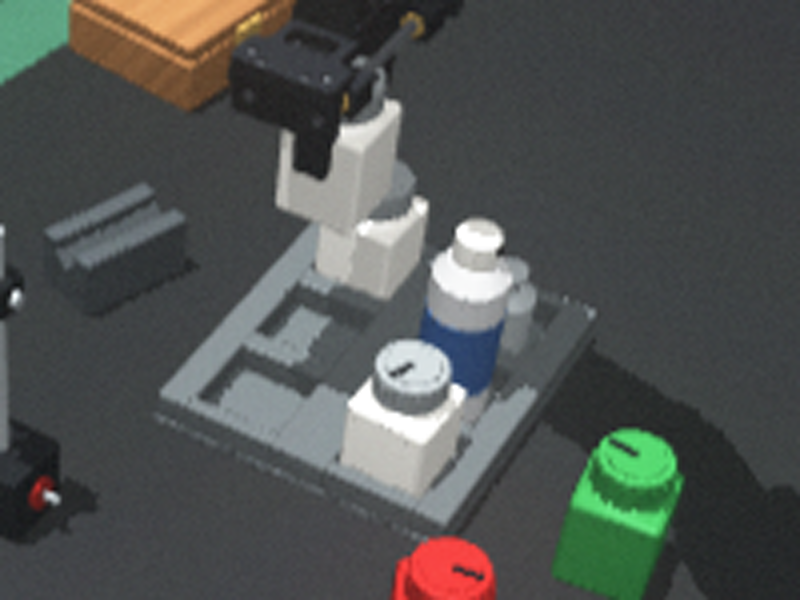

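Emit:
arm_command([
  [-8, 15, 0],
  [-14, 28, 0],
  [-16, 32, 0],
  [-16, 34, 2],
  [-16, 36, 2],
  [-15, 38, 2],
  [-10, 38, 2],
  [-5, 38, 2],
  [0, 38, 2],
  [0, 36, 2],
  [0, 20, 0],
  [0, 0, 0],
], spin=[0, 0, 0, 0, 0.02, 0.02, 0.02, 0.02, 0, 0, 0, 0])

```text
time: 36.0
eef_pos: [0.4595, 0.1046, 0.2043]
eef_rot: [3.12, 0.023, -1.337]
contact_force: [0.2, -0.9, -4.0]
finger_gap: 0.0578
```

Emit:
arm_command([
  [3, 20, 0],
  [3, 25, -5],
  [3, 22, -15],
  [2, 12, -25],
  [0, 4, -25],
  [0, 0, -20],
  [0, 0, -10],
  [0, 0, 0],
  [0, 0, 0],
], spin=[0, 0, 0, 0, 0, 0, 0, 0, 0])

```text
time: 37.12
eef_pos: [0.4728, 0.1768, 0.0998]
eef_rot: [3.116, 0.015, -1.353]
contact_force: [-0.3, -0.5, -3.3]
finger_gap: 0.0577
```

```bash
python3 s.py;python3 - <<'E'
from h import *
import cv2
for n in("side",):
  a=bot.snapshot(n)
  a=a[150:384,80:392]
  a=cv2.resize(a,(800,600),interpolation=cv2.INTER_CUBIC)
  cv2.imwrite(f"pics/j_{n}.png",a[:,:,::-1])
E
```

```text
time 37.125
eef_pos [0.4728 0.1768 0.0998]
eef_rot [ 3.1159  0.0151 -1.3527]
contact_force [-0.3291 -0.5017 -3.293 ]
wrist_torque [ 0.0132 -0.0468 -0.0074]
finger_gap 0.0577
```

View pics/j_side.png

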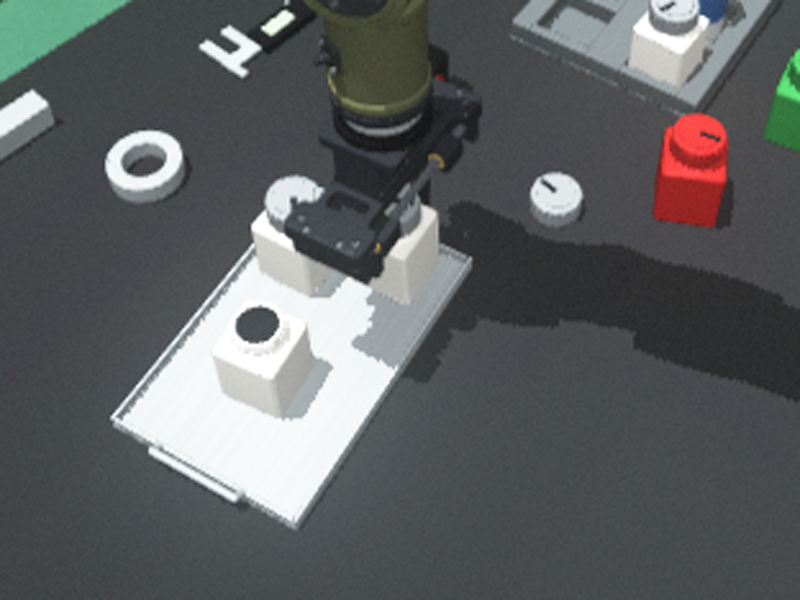

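Need about 13 mm more in +y, then down.

Emit:
arm_command([
  [-1, 6, 0],
  [-1, 8, -4],
  [0, 2, -8],
  [0, 0, -8],
  [0, 0, -6],
  [0, 0, 0],
  [0, 0, 0],
], spin=[0, 0, 0, 0, 0, 0, 0])

```text
time: 38.05
eef_pos: [0.4711, 0.1945, 0.0728]
eef_rot: [3.118, 0.016, -1.352]
contact_force: [0.2, 0.3, -4.0]
finger_gap: 0.0579
```

```bash
python3 s.py
```

```text
time 38.05
eef_pos [0.4711 0.1945 0.0728]
eef_rot [ 3.1178  0.0157 -1.3518]
contact_force [ 0.2484  0.3005 -4.0231]
wrist_torque [-0.0534 -0.0312  0.0332]
finger_gap 0.0579
```

Emit:
arm_command([
  [0, -1, -3],
  [0, 0, -2],
  [0, 0, -2],
  [0, 0, 0],
], spin=[0, 0, 0, 0])

```text
time: 38.55
eef_pos: [0.4715, 0.1933, 0.0661]
eef_rot: [3.119, 0.016, -1.352]
contact_force: [-0.5, -0.2, -1.3]
finger_gap: 0.0576
```

```bash
python3 s.py
```

```text
time 38.55
eef_pos [0.4715 0.1933 0.0661]
eef_rot [ 3.1189  0.0157 -1.3523]
contact_force [-0.4782 -0.1742 -1.2762]
wrist_torque [0.0496 0.0366 0.0485]
finger_gap 0.0576
```

Emit:
arm_command([
  [0, 0, 0],
  [0, 0, 0],
  [0, 0, 0],
  [0, 0, 0],
  [0, 0, 15],
  [0, 0, 25],
  [0, 0, 25],
  [0, 0, 30],
  [0, 0, 30],
  [0, -30, 30],
  [0, -30, 0],
  [0, 0, 0],
], spin=[0, 0, 0, 0, 0, 0, 0, 0, 0, 0, 0, 0], hand=0.5)

```text
time: 40.05
eef_pos: [0.4721, 0.1325, 0.2337]
eef_rot: [3.127, 0.017, -1.351]
contact_force: [0.3, 0.1, 0.2]
finger_gap: 0.0658
```

Emit:
arm_command([
  [-10, -40, 20],
  [-10, -40, 20],
  [-10, -40, 10],
  [-5, -30, 0],
  [0, 0, 0],
], spin=[0, 0, 0, 0, 0])

```text
time: 40.67
eef_pos: [0.4367, -0.0149, 0.2871]
eef_rot: [3.132, 0.02, -1.343]
contact_force: [0.4, 0.3, -0.7]
finger_gap: 0.0664
```

```bash
python3 s.py;python3 - <<'E'
from h import *
import cv2
for n in("side","top"):
  a=bot.snapshot(n)
  a=cv2.resize(a,(800,600),interpolation=cv2.INTER_CUBIC)
  cv2.imwrite(f"pics/k_{n}.png",a[:,:,::-1])
  for r in bot.spot_point(n,"jar_1_mid"): print(n,r['score'],r['uv'],np.round(atz(n,r['uv'],.052)[:2],3))
E
```

```text
time 40.675
eef_pos [ 0.4367 -0.0149  0.2871]
eef_rot [ 3.1319  0.0202 -1.3431]
contact_force [ 0.3931  0.2581 -0.6895]
wrist_torque [ 0.0126 -0.0557 -0.0323]
finger_gap 0.0664
side 0.85 [395.2, 187.6] [ 0.309 -0.226]
side 0.67 [351.2, 215.1] [ 0.339 -0.081]
side 0.59 [341.4, 167.3] [ 0.448 -0.193]
top 0.63 [342.8, 234.6] [ 0.454 -0.199]
top 0.56 [359.9, 294.7] [ 0.312 -0.235]
```

View pics/k_side.png

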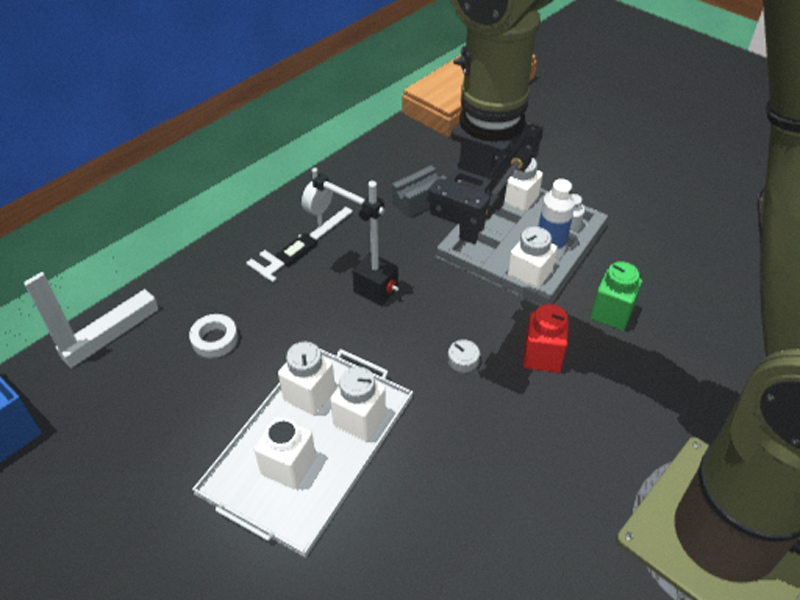

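View pics/k_top.png

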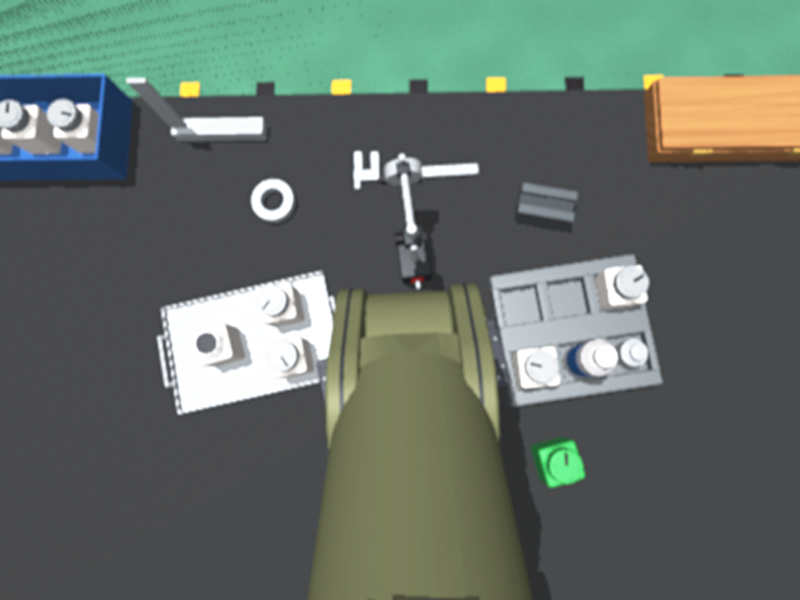

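```bash
python3 - <<'E'
from h import *
import cv2
im0=np.load("top0.npy"); im1=bot.snapshot("top")
def bar(im,c):
    g=cv2.resize(im,None,fx=6,fy=6,interpolation=cv2.INTER_CUBIC).mean(2)
    y,x=np.mgrid[:g.shape[0],:g.shape[1]]
    m=np.hypot(x/6-c[0],y/6-c[1])<8.2
    w=np.clip(180-g,0,None)*m
    w=np.clip(np.median(g[m])-40-g,0,None)*m
    X=(x*w).sum()/w.sum();Y=(y*w).sum()/w.sum()
    C=np.array([[((x-X)**2*w).sum(),((x-X)*(y-Y)*w).sum()],[((x-X)*(y-Y)*w).sum(),((y-Y)**2*w).sum()]])
    v=np.linalg.eigh(C)[1][:,1]
    return np.degrees(np.arctan2(v[1],v[0]))%180,X/6,Y/6
for n,p in dict(C=(.5801,-.3372),D=(.4535,-.1988),A=(.5563,-.183),B=(.5682,-.2601)).items():
    print(n,"before",np.round(bar(im0,proj("top",(*p,.103))),1), "after",np.round(bar(im1,proj("top",(*p,.103))),1) if n in"CD" else "")
for n,p in dict(A=(.5565,.2117),B=(.4715,.1933)).items():
    print(n,"after",np.round(bar(im1,proj("top",(*p,.101))),1))
o=np.array([.49706,.26423]);q=.228
for p in((.5565,.2117),(.4715,.1933)):
    d=np.array(p)-o; print("rework xy",np.round([d@[np.cos(q),np.sin(q)],d@[-np.sin(q),np.cos(q)]],3))
c=np.vstack([cv2.resize(np.hstack([i[160:260,310:430] for i in(im0,im1)]),None,fx=3.3,fy=3.3,interpolation=cv2.INTER_CUBIC)])
cv2.imwrite("pics/cmp.png",c[:,:,::-1])
E
```

```text
C before [142.2 408.4 178. ] after [148.1 408.6 178.1]
D before [  7.4 343.  234.4] after [ 13.9 343.  233.5]
A before [108.6 337.5 194.3] after 
B before [ 36.7 375.6 187.8] after 
A after [127.8 170.3 195.1]
B after [ 56.4 181.8 231.1]
rework xy [ 0.046 -0.065]
rework xy [-0.041 -0.063]
```

View pics/cmp.png

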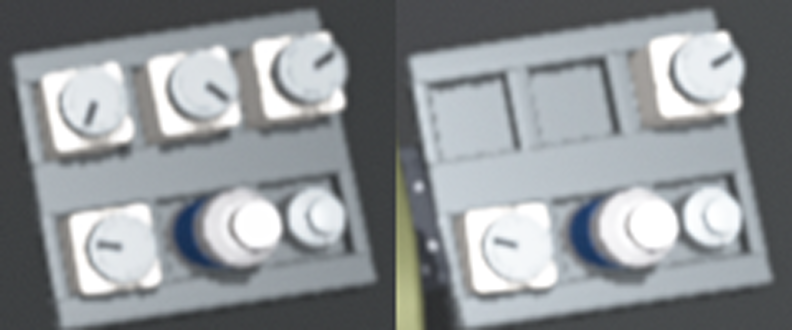

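```bash
python3 - <<'E'
from h import *
print(bot.sense()['time'],bot.hand_in())
E
```

```text
the job is handed in; nothing more can be done
40.925 None
```

I checked all four caps and handed the job in at 40.9 s. The two loose jars are in the rework tray and the two sound ones are still in their pockets.

| Jar (position in the pocketed tray) | Torque felt on twisting | Verdict | Cap turn seen by the top camera | Final place |
|---|---|---|---|---|
| Far row, right | 0.86 N m | sound | about 6° clockwise | its pocket |
| Near row, left | 0.78 N m | sound | about 6.5° clockwise | its pocket |
| Far row, middle | about 0.06 N m | loose | about 0.4 rad | rework tray, x −41 mm, y −63 mm from centre |
| Far row, left | about 0.03 N m | loose | about 0.4 rad | rework tray, x +46 mm, y −65 mm from centre |

- **Twist size:** I stopped the sound caps at about 0.2 rad of gripper turn, once they clearly resisted. That is short of the sixteenth of a turn asked for. The loose caps got about 0.37 rad.
- **Cap turn readings:** The sound-cap angles include any small turn of the jar in its pocket (at most about 0.05 rad). They fit the roughly 0.06 rad a sound cap should keep.
- **Carrying:** Both loose jars were gripped by the square body. For the middle jar, the fingers went into the narrow gap beside its neighbour without contact.
- **Final pictures:** Both carried jars look upright, the bystanders look unmoved, and the arm is clear of everything. The spare cap and the red jar show only in the side picture, because the arm hid them from the top camera.
- **Checks that disagreed or failed:** The network's last search did not report the two jars in the rework tray. Their positions come from the gripper pose at release, and the pictures agree. The network's early positions were also off by 1–2 cm, so I worked from tray corners and cap outlines instead.

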